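Uncover the air outlet and set its valve to the index

TASK

Get the bench air outlet ready for use: first swing the flat cover sideways about its pivot screw until the outlet port is completely uncovered, and only then turn the valve lever from closed until its pointed end points straight at the index tab on the dial. Leave the port uncovered and the bottle, jar and beaker standing where they are.

Things in the scene. Friction and masses are not known exactly. Their poses are not given: they have to be found in the camera images.
- station: Mahogany plinth fixed to the bench, 120 (x) by 350 (y) by 25 mm high, with a maroon pipe along its y axis; round black dial (170 mm across, top 51 mm above the bench) and valve lever on the -y part, brass port with flat steel cover on the +y part. Origin: underside centre; x points away from the robot, yaw up to 0.5. On its y axis: valve axis at -90 mm, pivot screw +35, port +80.
- valve_axis (a point): Point on the vertical turning axis of the valve, at the height of the lever's top face (94 mm above the bench).
- lever (a joint): Valve lever's angle (rad): 0 = closed (lever points along the station's -x, towards the robot), growing counter-clockwise seen from above to 1.571 = fully open (along the station's -y); stops at both ends. Starts at 0 to 0.25. Stiff (0.22 N m of friction): it stays where it is left.
- lever_tip (a point): Pointed end of the plain steel valve lever, on its top face, 65 mm from the valve axis; this point's x axis runs outward along the lever. Lever: bar 14 mm wide, top 94 and underside 80 mm above the bench, 29 mm of free room below it; parallel sides from 14 to 58 mm from the axis. The hub over the axis, 26 mm across, stands 7 mm above the bar.
- index: Plain steel index tab, its point facing inward, clamped on the dial's rim: 12 mm wide, 74 to 96 mm from the valve axis, top 59 mm above the bench (below the lever and beyond its tip). Fixed, set each time between 0.6 and 1.35 rad of lever angle. Origin on the valve axis, 51 mm above the bench; its x axis runs outward through the tab: the lever is right when it has the same heading.
- cover (a joint): Angle of the flat cover about its pivot screw (rad), 0 = over the port (along the station's +y), positive counter-clockwise seen from above; swings either way to 1.5. Starts within 0.12 of 0. Friction about 0.07 N m: it stays where it is left.
- pivot (a point): Centre of the cover's pivot screw, at the height of the cover's top face (65 mm above the bench); the screw head stands 4 mm higher.
- cover_disc (a point): Centre of the cover's round end (34 mm across, 4 mm thick plain steel), on its top face, 65 mm above the bench, 45 mm from the pivot screw.
- cover_post (a point): Top of the cover's finger post: a round steel pin 10 mm in diameter and 25 mm tall (65 to 90 mm above the bench), 55 mm from the pivot screw, in line with screw and disc.
- port (a point): Centre of the mouth of the outlet port, 60 mm above the bench: a brass tube 32 mm outside, 20 mm bore, just under the cover, 45 mm from the pivot screw.
- bottle: Amber reagent bottle with black cap, 72 mm across, 160 mm tall; bystander. Origin: centre of its base.
- jar: Clear jar with blue lid, 68 mm across, 90 mm tall; bystander. Origin: centre of its base.
- beaker: Empty glass beaker, 72 mm across, 85 mm tall; bystander. Origin: centre of its base.

How it is judged:
By the outcome, as a careful person would: the job done as asked, in the order asked, and still so for the second after the job is handed in, with the robot touching nothing.
It also fails if it takes over 54 s, if anything falls off the work surface, if the arm or the gripper's body presses on something with over 40 N, if the wrist force passes 120 N, or if a joint passes its speed limit or range.

ROBOT

A 7-joint arm with a two-finger parallel gripper is mounted at the origin on the work surface. World frame = base frame: x ahead of the robot, y to its left, z up, the work surface at z = 0. Lengths are in m, angles in degrees, forces in N, time in s.
With the tool pointing down it reaches from about 0.425 to 0.875 m from the base axis. Payload 4.7 kg.
Tool frame: the origin (TCP) lies midway between the tips of the shut fingers; the grasp point (between the pads) lies 19 mm behind it; z points along the fingers, y is the direction in which the jaws open and shut (so a half turn about z gives the same grasp; the last joint's range is limited). The gripper opens to 87 mm and grips with 3 to 60 N. Pads are 19 mm wide; open, the fingers measure 117 mm over their backs; the gripper's body (75 mm by 190 mm) begins 51 mm behind the grasp point.
Start: joints at [-64.509, 18.392, -4.016, 83.108, 1.295, 78.541, -3.26], TCP at [0.271, 0.591, 0.192] pointing down, gripper open.
Joint ranges: [-163.93, 163.93], [-17.29, 119.83], [-79.2, 71.16], [3.27, 140.29], [-89.18, 269.18], [5.43, 117.66], [-154.24, 154.24]. Speed limits (degrees/s): [147.25, 147.25, 180, 180, 180, 180, 180].

INTERFACE

Orientations are given as [roll, pitch, yaw] about the fixed x, y, z axes, in that order (R = Rz(yaw) Ry(pitch) Rx(roll)).
In Python, from cell import env gives the robot as it stands. The module is installed in compiled form; this text tells all that it offers.
- The arm moves only by the tool servo_tool, never from a script. Its argument "plan" is a list of rows, each a list of 3 entries, a list of its own where there are three numbers: the opening, from 0 (shut) to 1 (fully open), then the shift along the tool's x, y, z in cm, then the turn, a rotation vector about the tool's x, y, z in degrees. A call has 1 to 20 rows; each row shifts and turns the pose as measured when the row begins, along the tool's axes as they then stand; what a row does not reach is not made up. A row lasts 1/12 s, in which the tool goes at most 41.7 mm and 7.16 degrees, less where a joint would pass 70% of its speed; a pose out of reach is approached as far as the arm can. A call is refused whole if a number of a shift passes 4.17 or a number of a turn 7.16, either way. A call with a gripper value outside its range is refused whole. The fingers move at their own pace and stop on an object; "force" is the grip in N (left out, the last holds). Time passes only in rows, so rows that do not move let the fingers close. It gives the time, the measured TCP pose, the force and the opening at its end, in the units of the state.
- env.get_obs(): the state, without advancing time (a new reading comes with each control period).
- env.read_camera(name): name is "scene" or "top"; returns a dict with "image" (400x640x3 uint8, blue, green, red), "fx", "fy", "cx", "cy" (pixels), "k1" (the pictures are not rectified: a ray, as slopes to the right and down, at radius r is drawn at 1 + k1 r^2 times it, then the intrinsics apply), "rvec" (rotation vector, rad) and "tvec" (3), from world to camera coordinates, as OpenCV has them. Camera axes: x right, y down, z forward; pixel columns grow to the right and rows downward; lengths in m; the calibration is good to about 2 mm. A picture is of the moment at which its call begins. There is no depth.
- env.sign_off(): hands the job in, once; it reports no verdict.
The state is a dict: "time_s": time; "qpos": joint angles; "joint_velocities": joint speeds; "effort": joint torques, N m; "tool_pos": TCP position; "tool_rot": TCP orientation; "force": force on the tool from outside, world axes, zero at the start; "wrist_torque": the same for the moment, N m; "grip_width": finger opening in m.
Only numpy, scipy, OpenCV 4.12 (cv2) and the standard library are available. Lean on these libraries where they do the work, as an engineer would, in place of code of your own. Each camera call takes 0.05 s, during which the arm holds its last target. There are 200 camera calls.

## Working session

There is one attempt and no reset: what is moved stays moved. The work goes in short steps, Python scripts to look and compute and a tool call to move; the robot and the scene stay as the last step left them, time stands still between calls to the robot, and variables do not carry over. Pictures are saved under pics/ and viewed, about 8 in all and at most 12, crops included, and the job is handed in when it is done.

Besides the shell and the picture viewer there is one more tool, called after ">>>" by a JSON object that holds its "fn" and its "kwargs", one argument or row to a line. servo_tool: Moves the arm, as the interface text tells. Its arguments: {"type":"object","properties":{"plan":{"type":"array"},"force":{"type":"number"}},"required":["plan"]}

```bash
mkdir -p pics && cat > h.py <<'E'
import numpy as np, cv2
from cell import env
def cam(name,fn=None):
    c=env.read_camera(name)
    if fn: cv2.imwrite('pics/'+fn,c['image'])
    return c
def K(c): return np.array([[c['fx'],0,c['cx']],[0,c['fy'],c['cy']],[0,0,1]]),np.array([c['k1'],0,0,0],float)
def ray(c,px):
    k,d=K(c); n=cv2.undistortPoints(np.array([[px]],float),k,d)[0,0]
    R=cv2.Rodrigues(np.array(c['rvec'],float))[0]; t=np.array(c['tvec'],float).ravel()
    return -R.T@t, R.T@np.array([n[0],n[1],1])
def at_z(c,px,z):
    o,v=ray(c,px); return o+v*(z-o[2])/v[2]
def proj(c,P):
    k,d=K(c); return cv2.projectPoints(np.array(P,float).reshape(-1,3),np.array(c['rvec'],float),np.array(c['tvec'],float),k,d)[0][:,0]
E
python3 - <<'E'
from h import *
for n in('top','scene'):
    c=cam(n,n+'0.png'); print(n,{k:c[k] for k in c if k!='image'}, ray(c,(320,200))[0])
print(env.get_obs())
E
```

```text
top {'fx': 402.60799001895896, 'fy': 402.60799001895896, 'cx': 317.53766090881413, 'cy': 190.9678777545566, 'k1': -0.029043712453995264, 'rvec': array([ 2.1723654 , -2.11966765,  0.11357179]), 'tvec': array([-0.01614727,  0.62656672,  1.17397424])} [ 0.47384526 -0.02797316  1.24328206]
scene {'fx': 509.79512261047415, 'fy': 509.79512261047415, 'cx': 316.7557227167145, 'cy': 192.71393861048927, 'k1': -0.006599918533612126, 'rvec': array([ 2.24825539,  0.61682932, -0.28761012]), 'tvec': array([-0.53976392, -0.1550723 ,  1.92748833])} [ 1.26035912 -1.02104817  1.18302971]
{'time_s': 0.1, 'qpos': array([-64.51156394,  18.43517297,  -4.01343023,  83.16773815,
         1.29687832,  78.54080157,  -3.25896654]), 'joint_velocities': array([ 0.01080739, -0.09605596,  0.08620016, -0.05551727, -0.0370798 ,
       -0.10977513,  0.02075889]), 'effort': array([ 3.73858938e-04, -4.92570162e+01, -4.05295528e-01, -3.13400745e+01,
       -6.40694308e-02,  3.95039900e-02,  7.63331764e-05]), 'tool_pos': array([0.2712658 , 0.59008943, 0.19056809]), 'tool_rot': array([-1.79901614e+02,  7.94405149e-03,  1.55320576e+02]), 'force': array([ 0.42983758, -0.28959552, -1.40207212]), 'wrist_torque': array([ 0.02402666, -0.01211286, -0.03741948]), 'grip_width': 0.08704479860108934}
```

View pics/top0.png

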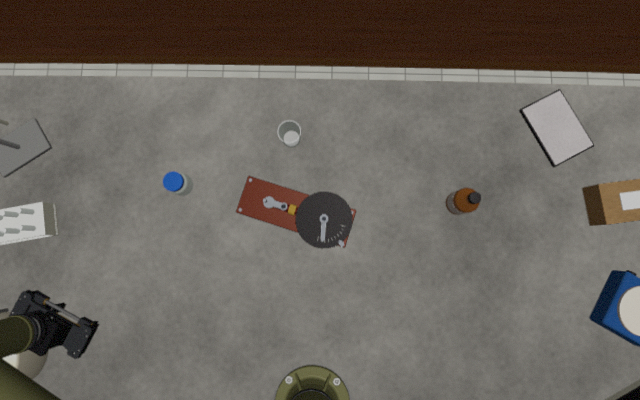

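View pics/scene0.png

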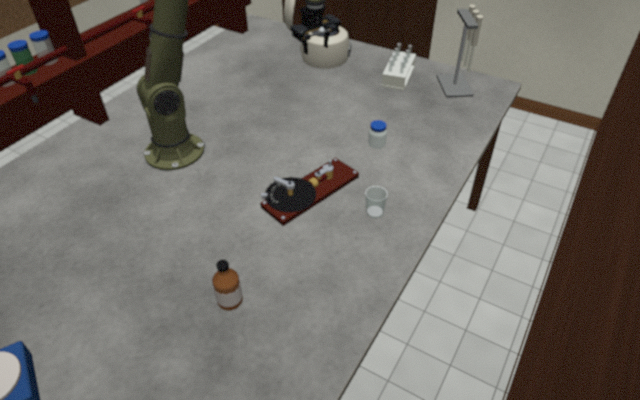

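The top view shows the station around (295,212), with the dial at (324,219), the lever tip near (323,240) and the cover near (270,202). The beaker is at (290,133), the jar at (175,182) and the bottle at (465,200). Next I'll enlarge the station.

```bash
python3 - <<'E'
from h import *
a=cv2.imread('pics/top0.png')[170:255,230:365]; a=cv2.resize(a,None,fx=5.9,fy=5.9,interpolation=cv2.INTER_CUBIC)
cv2.imwrite('pics/c1.png',a)
a=cv2.imread('pics/scene0.png')[150:230,255:365]; a=cv2.resize(a,None,fx=7,fy=7,interpolation=cv2.INTER_CUBIC)
cv2.imwrite('pics/c2.png',a)
E
```

```text
(no output)
```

View pics/c1.png

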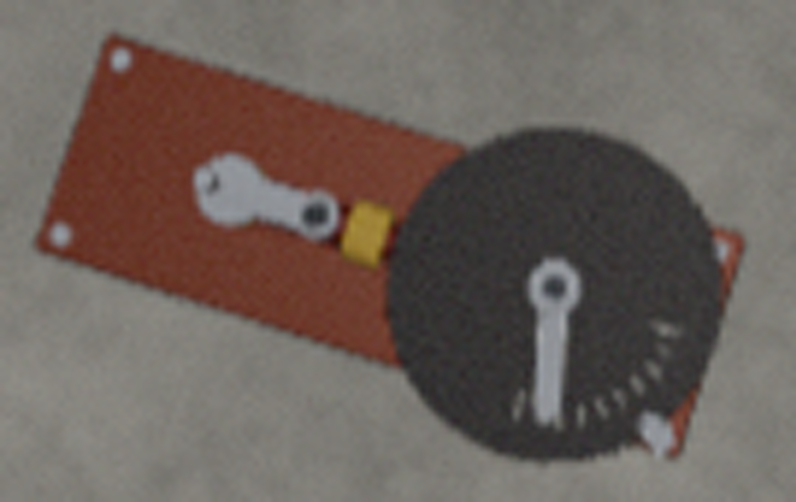

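View pics/c2.png

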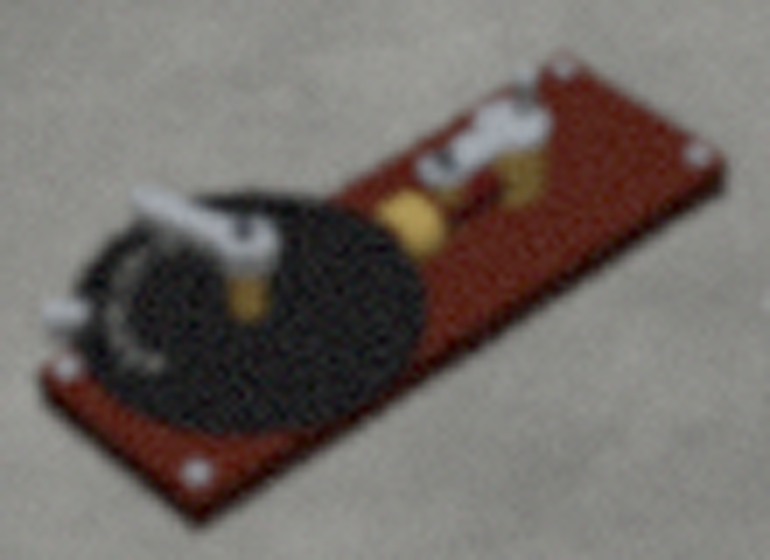

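c1 shows the hub at (553,287), lever tip (545,422), index (657,433), pivot (318,214), disc (230,190) and post (205,180). In c2 the same points are: hub (247,230), tip (140,195), index (66,315), pivot (442,162) and post top (525,78). I'll fit the pose to both views.

```bash
cat > fit.py <<'E'
from h import *
from scipy.optimize import least_squares
def model(p):
    x,y,w,L,I,C=p
    R=lambda a:np.array([[np.cos(a),-np.sin(a)],[np.sin(a),np.cos(a)]])
    S=lambda q,z:np.r_[np.array([x,y])+R(w)@np.array(q),z]
    u=lambda a:np.array([-np.cos(a),-np.sin(a)])  # lever dir
    cv=lambda a:np.array([-np.sin(a),np.cos(a)])
    V=np.array([0,-.09]);P=np.array([0,.035])
    return dict(TL=S((.06,.175),.025),BL=S((-.06,.175),.025),BR=S((-.06,-.175),.025),TR=S((.06,-.175),.025),
     hub=S(V,.101),tip=S(V+.065*u(L),.094),idx=S(V+.085*u(I),.059),piv=S(P,.069),disc=S(P+.045*cv(C),.065),
     post=S(P+.055*cv(C),.090),dial=S(V,.051),port=S((0,.08),.06))
def fit(obs,p0):
    # obs: list of (cam,{name:px})
    def r(p):
        m=model(p); return np.concatenate([(proj(c,[m[k] for k in o])-np.array(list(o.values()))).ravel() for c,o in obs])
    s=least_squares(r,p0,loss='soft_l1'); return s,r(s.x)
E
python3 - <<'E'
from fit import *
f=lambda d,s,ox,oy:{k:((u+.5)/s-.5+ox,(v+.5)/s-.5+oy) for k,(u,v) in d.items()}
t=f(dict(TL=(112,35),BL=(38,248),BR=(678,458),TR=(743,235),hub=(553,287),tip=(545,422),idx=(657,434),piv=(318,214),disc=(230,190),post=(205,180),dial=(555,294)),5.9,230,170)
s=f(dict(TL=(725,155),BL=(565,55),BR=(42,375),TR=(200,512),hub=(247,230),tip=(138,193),idx=(66,315),piv=(442,160),post=(525,78)),7,255,150)
ct,cs=cam('top'),cam('scene')
for obs in([(ct,t)],[(cs,s)],[(ct,t),(cs,s)]):
    R,e=fit(obs,[.5,0,-.3,.2,1,0]); print(np.round(R.x,4)); 
print(np.round(e.reshape(-1,2),2).tolist())
for k,v in model(R.x).items(): print(k,np.round(v,4))
for n,px,z in(('beaker',(290,133),.0),('beakerbase',(291,139),0),('jar',(175,182),.09)): print(n,at_z(ct,px,z))
E
```

```text
[ 0.5668  0.0645 -0.2868  0.2308  0.9306  0.0362]
[ 0.5671  0.0654 -0.2692  0.1971  0.919   0.0058]
[ 0.5669  0.0648 -0.2808  0.2187  0.9262  0.0245]
[[-1.01, -0.47], [-1.11, 0.54], [0.37, 0.0], [1.01, -0.31], [0.39, -0.16], [-0.21, -0.04], [-0.2, -0.51], [-0.4, 0.04], [0.08, 0.02], [-0.19, -0.1], [0.12, -0.34], [0.91, 0.8], [-0.22, -0.36], [-1.47, -0.07], [-0.56, -0.66], [-0.41, 0.24], [-0.64, -0.17], [0.0, -0.18], [0.31, 0.4], [-0.06, -0.03]]
TL [0.673  0.2164 0.025 ]
BL [0.5577 0.2496 0.025 ]
BR [ 0.4607 -0.0867  0.025 ]
TR [ 0.576  -0.1199  0.025 ]
hub [ 0.5419 -0.0216  0.101 ]
tip [ 0.4771 -0.0176  0.094 ]
idx [ 0.474  -0.0728  0.059 ]
piv [0.5766 0.0985 0.069 ]
disc [0.588 0.142 0.065]
post [0.5905 0.1517 0.09  ]
dial [ 0.5419 -0.0216  0.051 ]
port [0.589  0.1417 0.06  ]
beaker [0.81546137 0.09245175 0.        ]
beakerbase [0.79596721 0.08859009 0.        ]
jar [0.6371034  0.41604062 0.09      ]
```

>>> {"fn": "servo_tool", "kwargs": {
  "plan": [
    [0, [-2.9, -1.6, 0], [0, 0, 0]],
    [0, [-2.9, -1.6, 0], [0, 0, 0]],
    [0, [-2.9, -1.6, 0], [0, 0, 0]],
    [0, [-2.9, -1.6, 0], [0, 0, 0]],
    [0, [-2.9, -1.6, 0], [0, 0, 0]],
    [0, [-2.9, -1.6, 0], [0, 0, 0]],
    [0, [-2.9, -1.6, 0], [0, 0, 0]],
    [0, [-2.9, -1.6, 0], [0, 0, 0]],
    [0, [-2.9, -1.6, 0], [0, 0, 0]],
    [0, [-2.9, -1.6, 0], [0, 0, 0]],
    [0, [-2.9, -1.6, 0], [0, 0, 0]],
    [0, [-2.9, -1.6, 0], [0, 0, 0]],
    [0, [-2.9, -1.6, 0], [0, 0, 0]],
    [0, [-2.9, -1.6, 0], [0, 0, 0]],
    [0, [0, 0, 0], [0, 0, 6.2]],
    [0, [0, 0, 0], [0, 0, 6.2]],
    [0, [0, 0, 0], [0, 0, 6.2]],
    [0, [0, 0, 0], [0, 0, 6.2]],
    [0, [0, 0, 0], [0, 0, 0]]
  ],
  "force": 10
}}

```text
time_s: 1.78
tool_pos: [0.557, 0.1962, 0.1843]
tool_rot: [-179.5, 0.0, 129.5]
force: [0.1, 0.3, -0.1]
grip_width: 0.0006
```

>>> {"fn": "servo_tool", "kwargs": {
  "plan": [
    [0, [-0.8, 0.1, 2.5], [0, 0, 0]],
    [0, [-0.8, 0.1, 2.5], [0, 0, 0]],
    [0, [0, 0, 2.5], [0, 0, 0]],
    [0, [0, 0, 2], [0, 0, 0]],
    [0, [0, 0, 1], [0, 0, 0]],
    [0, [0, 0, 0], [0, 0, 0]]
  ]
}}

```text
time_s: 2.28
tool_pos: [0.5697, 0.186, 0.0772]
tool_rot: [-179.8, 0.0, 130.6]
force: [-1.1, 0.2, 0.7]
grip_width: 0.0006
```

```bash
python3 - <<'E'
from h import *
cam('top'); c=cam('scene'); a=c['image'][110:230,255:405]
cv2.imwrite('pics/c3.png',cv2.resize(a,None,fx=5,fy=5,interpolation=cv2.INTER_CUBIC))
E
```

```text
(no output)
```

View pics/c3.png

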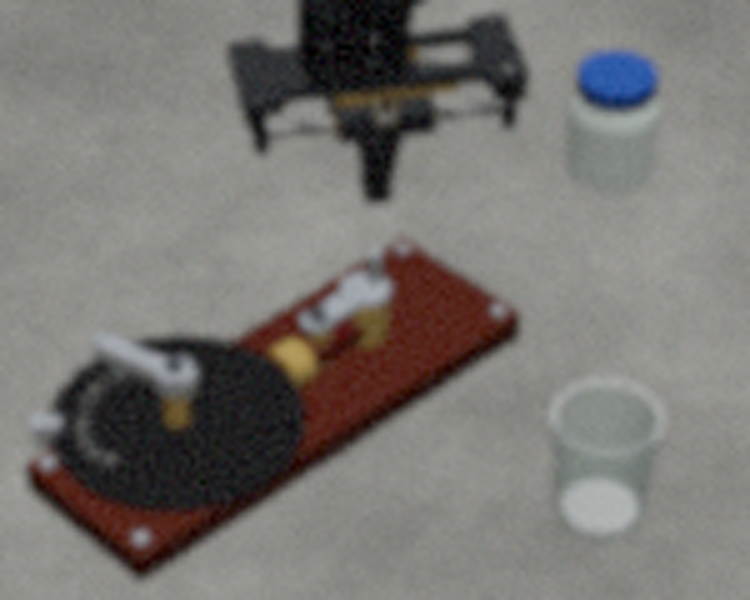

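The shut fingers, tip at (375,195), are in line with the post top at (375,255) and on its near side. I'll push along the chord.

>>> {"fn": "servo_tool", "kwargs": {
  "plan": [
    [0, [-0.75, 0, 0.2], [0, 0, 0]],
    [0, [-0.75, 0, 0], [0, 0, 0]],
    [0, [-0.75, 0, 0], [0, 0, 0]],
    [0, [-0.75, 0, 0], [0, 0, 0]],
    [0, [-0.75, 0, 0], [0, 0, 0]],
    [0, [-0.75, 0, 0], [0, 0, 0]],
    [0, [-0.75, 0, 0], [0, 0, 0]],
    [0, [-0.75, 0, 0], [0, 0, 0]],
    [0, [-0.75, 0, 0], [0, 0, 0]],
    [0, [-0.75, 0, 0], [0, 0, 0]],
    [0, [-0.75, 0, 0], [0, 0, 0]],
    [0, [-0.75, 0, 0], [0, 0, 0]],
    [0, [0, 0, 0], [0, 0, 0]]
  ]
}}

```text
time_s: 3.47
tool_pos: [0.6417, 0.1105, 0.0851]
tool_rot: [179.4, 0.4, 130.6]
force: [-0.6, 0.1, -0.2]
grip_width: 0.0002
```

>>> {"fn": "servo_tool", "kwargs": {
  "plan": [
    [0, [1, 0, 0], [0, 0, 0]],
    [0, [1, 0, 0], [0, 0, 0]],
    [0, [0, 0, -3], [0, 0, 0]],
    [0, [0, 3, -3], [0, 0, 6.5]],
    [0, [0, 3, -3], [0, 0, 6.5]],
    [0, [0, 3, 0], [0, 0, 6.5]],
    [0, [0, 3, 0], [0, 0, 6.5]],
    [0, [0, 0, 0], [0, 0, 0]]
  ]
}}

```text
time_s: 4.13
tool_pos: [0.7215, 0.1994, 0.1756]
tool_rot: [179.9, -0.4, 103.8]
force: [-1.5, 0.7, -0.6]
grip_width: 0.0005
```

```bash
python3 - <<'E'
from h import *
t=cam('top'); c=cam('scene'); a=c['image'][140:230,255:375]
a=cv2.resize(a,(800,600),interpolation=cv2.INTER_CUBIC)
b=cv2.resize(t['image'][170:255,230:365],(800,504),interpolation=cv2.INTER_CUBIC)
cv2.imwrite('pics/c4.png',cv2.resize(np.vstack([a,b]),None,fx=.54,fy=.54,interpolation=cv2.INTER_AREA))
E
```

```text
(no output)
```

View pics/c4.png

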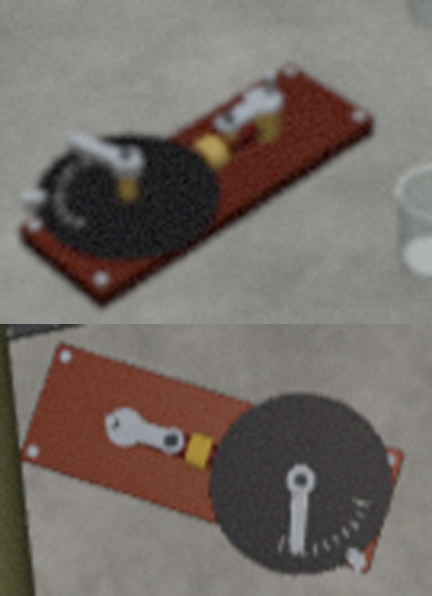

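The cover still lies over the port: the finger rode past the post outside and high. I'll grip the post instead, with the jaws tangential, and carry it round the arc.

>>> {"fn": "servo_tool", "kwargs": {
  "plan": [
    [0.5, [-0.3, -3.3, 0], [0, 0, 0]],
    [0.5, [-0.3, -3.3, 0], [0, 0, 0]],
    [0.5, [-0.3, -3.3, 0], [0, 0, 0]],
    [0.5, [-0.3, -3.3, 0], [0, 0, 0]],
    [0.5, [0, 0, 1], [0, 0, 7]],
    [0.5, [0, 0, 1], [0, 0, 7]],
    [0.5, [0, 0, 1], [0, 0, 7]],
    [0.5, [0, 0, 1], [0, 0, 7]],
    [0.5, [0, 0, 0], [0, 0, 0]],
    [0.5, [0, 0, 0], [0, 0, 0]]
  ]
}}

```text
time_s: 5.07
tool_pos: [0.5655, 0.1496, 0.1289]
tool_rot: [-178.7, -0.1, 76.2]
force: [0.2, 0.4, 0.8]
grip_width: 0.0431
```

```bash
cat > st.py <<'E'
import sys
from h import *
from scipy.spatial.transform import Rotation as Ro
def go(target,yaw):
    o=env.get_obs(); R=Ro.from_euler('xyz',o['tool_rot'],degrees=True); T=Ro.from_euler('xyz',[180,0,yaw],degrees=True)
    print('t',round(o['time_s'],2),'pos',o['tool_pos'].round(4),'rot',o['tool_rot'].round(1),'F',o['force'].round(1),'w',round(o['grip_width'],4))
    print('shift cm',(R.inv().apply(np.array(target)-o['tool_pos'])*100).round(2),'turn',np.degrees((R.inv()*T).as_rotvec()).round(1))
a=list(map(float,sys.argv[1:])); go(a[:3],a[3])
E
python3 st.py .5905 .1517 .072 75.3
```

```text
t 5.07 pos [0.5655 0.1496 0.1289] rot [-1.787e+02 -1.000e-01  7.620e+01] F [0.2 0.4 0.8] w 0.0431
shift cm [0.79 2.51 5.63] turn [-1.3 -0.1  0.9]
```

>>> {"fn": "servo_tool", "kwargs": {
  "plan": [
    [0.5, [0.4, 1.2, 0], [-1.3, 0, 0.9]],
    [0.5, [0.4, 1.2, 0], [0, 0, 0]],
    [0.5, [0, 0, 1.0], [0, 0, 0]],
    [0.5, [0, 0, 0], [0, 0, 0]],
    [0.5, [0, 0, 0], [0, 0, 0]]
  ]
}}

```text
time_s: 5.48
tool_pos: [0.5922, 0.1523, 0.1205]
tool_rot: [179.7, -0.3, 75.9]
force: [-0.1, 0.6, 0.3]
grip_width: 0.0436
```

```bash
python3 st.py .5905 .1517 .072 75.3
```

```text
t 5.48 pos [0.5922 0.1523 0.1205] rot [179.7  -0.3  75.9] F [-0.1  0.6  0.3] w 0.0436
shift cm [-0.12 -0.18  4.85] turn [ 0.3 -0.3  0.6]
```

>>> {"fn": "servo_tool", "kwargs": {
  "plan": [
    [0.5, [-0.1, -0.1, 1.5], [0.3, -0.3, 0.6]],
    [0.5, [0, 0, 1.5], [0, 0, 0]],
    [0.5, [0, 0, 1.2], [0, 0, 0]],
    [0.5, [0, 0, 0.4], [0, 0, 0]],
    [0.5, [0, 0, 0], [0, 0, 0]]
  ]
}}

```text
time_s: 5.9
tool_pos: [0.5896, 0.1515, 0.0698]
tool_rot: [-179.9, 0.1, 75.3]
force: [-0.0, -0.5, 0.8]
grip_width: 0.0435
```

```bash
python3 st.py .5905 .1517 .072 75.3; python3 - <<'E'
from h import *
c=cam('scene'); a=c['image'][120:200,290:390]
cv2.imwrite('pics/c5.png',cv2.resize(a,None,fx=6,fy=6,interpolation=cv2.INTER_CUBIC))
E
```

```text
t 5.9 pos [0.5896 0.1515 0.0698] rot [-1.799e+02  1.000e-01  7.530e+01] F [-0.  -0.5  0.8] w 0.0435
shift cm [ 0.04  0.09 -0.22] turn [-0.1  0.1  0. ]
```

View pics/c5.png

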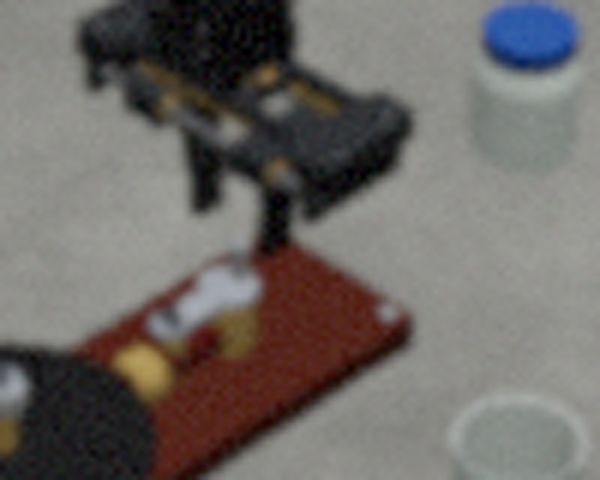

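```bash
python3 - <<'E'
from h import *
c=cam('scene');t=cam('top')
p=env.get_obs()['tool_pos']
for P in (p,p+[.02105,-.0055,0],p-[.02105,-.0055,0],[.5905,.1517,.065],[.5905,.1517,.09],[.5905,.1517,.07]):
    q=proj(c,P)[0]; print((q-[290,120]+.5)*6, proj(t,P)[0])
cv2.imwrite('pics/c6.png',np.hstack([cv2.resize(t['image'][165:240,235:315],None,fx=6,fy=6,interpolation=cv2.INTER_CUBIC)]))
E
```

```text
[240.59378108 272.09984512] [265.0236127  200.52231466]
[267.93451528 289.2981394 ] [267.18706159 193.44606486]
[213.61339185 255.12853184] [262.85219836 207.62782823]
[239.85888193 281.1036297 ] [265.41047606 200.87748293]
[240.05392868 247.08063574] [264.13261877 199.99375211]
[239.89759935 274.3516621 ] [265.15918424 200.7036996 ]
```

View pics/c6.png

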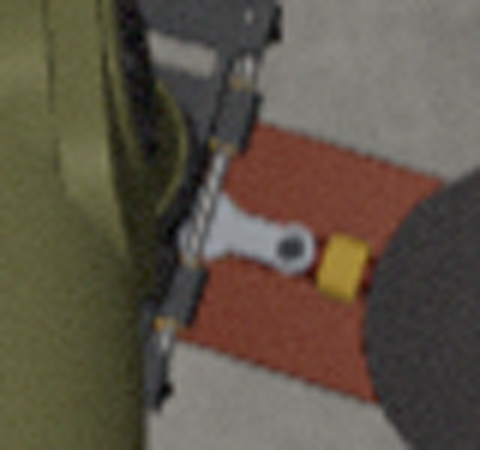

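c6 (top) shows the gripper rail over the cover end, and c5 shows the fingertips at (205,207) and (272,247). That is well above where the reported TCP projects, so I'll check the same thing against c3.

```bash
python3 - <<'E'
from h import *
c=cam('scene')
P=np.array([.5697,.186,.0772])
for dz in(0,.02,.03,.04): print(dz,(proj(c,P+[0,0,dz])[0]-[255,110]+.5)*5)
P=np.array([.5896,.1515,.0698])
print(env.get_obs())
for dz in(0,.02,.03,.04): print(dz,[((proj(c,P+[s*.02105,-s*.0055,dz])[0]-[290,120]+.5)*6).round() for s in(1.3,-1.3)])
E
```

```text
0 [373.66125755 233.87354968]
0.02 [373.77993649 211.12324351]
0.03 [373.8399377  199.61652019]
0.04 [373.90038657 188.02073793]
{'time_s': 6.1, 'qpos': array([-37.55221619,  19.23788705,  24.92356079,  98.19464515,
        -8.86800044,  64.37895093, -24.68784994]), 'joint_velocities': array([-0.02704706, -0.34995364,  0.09879805, -0.43056461, -0.10148118,
        0.08237597, -0.16486691]), 'effort': array([-4.31542809e-02, -4.32992649e+01,  4.57090572e+00, -2.80684000e+01,
       -6.75371080e-02,  2.32645014e-02,  4.40092044e-04]), 'tool_pos': array([0.59123886, 0.15198544, 0.07216   ]), 'tool_rot': array([ 1.79887044e+02, -7.13286464e-02,  7.53346109e+01]), 'force': array([ 0.63699385, -0.53821398,  0.52945699]), 'wrist_torque': array([-0.09814673,  0.0271289 ,  0.03562943]), 'grip_width': 0.043156655476054705}
0 [array([274., 297.]), array([203., 252.])]
0.02 [array([274., 269.]), array([203., 225.])]
0.03 [array([275., 256.]), array([203., 211.])]
0.04 [array([275., 242.]), array([203., 197.])]
```

Both pictures put the visible fingertips about 32 mm above the reported TCP, which explains the miss. I'll lower 28 mm, which is clear of the 34 mm disc either way, and close. The grip width will tell whether the jaws hold the 10 mm post or the 34 mm disc and 32 mm port.

>>> {"fn": "servo_tool", "kwargs": {
  "plan": [
    [0.5, [0, 0, 1.0], [0, 0, 0]],
    [0.5, [0, 0, 1.0], [0, 0, 0]],
    [0.5, [0, 0, 0.8], [0, 0, 0]],
    [0.5, [0, 0, 0], [0, 0, 0]]
  ]
}}

```text
time_s: 6.43
tool_pos: [0.5932, 0.1526, 0.0439]
tool_rot: [179.7, -0.2, 75.3]
force: [-0.4, 0.5, 0.5]
grip_width: 0.0437
```

>>> {"fn": "servo_tool", "kwargs": {
  "plan": [
    [0, [0, 0, 0], [0, 0, 0]],
    [0, [0, 0, 0], [0, 0, 0]],
    [0, [0, 0, 0], [0, 0, 0]],
    [0, [0, 0, 0], [0, 0, 0]],
    [0, [0, 0, 0], [0, 0, 0]],
    [0, [0, 0, 0], [0, 0, 0]]
  ],
  "force": 8
}}

```text
time_s: 6.93
tool_pos: [0.5926, 0.1526, 0.0432]
tool_rot: [179.8, -0.2, 75.3]
force: [-1.7, 0.2, -1.0]
grip_width: 0.0112
```

Width 11 mm, so the post is gripped. Now I'll swing it clockwise round the pivot.

>>> {"fn": "servo_tool", "kwargs": {
  "plan": [
    [0, [-0.01, 0.34, 0], [0, 0, 3.6]],
    [0, [-0.01, 0.34, 0], [0, 0, 3.6]],
    [0, [-0.01, 0.34, 0], [0, 0, 3.6]],
    [0, [-0.01, 0.34, 0], [0, 0, 3.6]],
    [0, [-0.01, 0.34, 0], [0, 0, 3.6]],
    [0, [-0.01, 0.34, 0], [0, 0, 3.6]],
    [0, [0, 0, 0], [0, 0, 0]]
  ]
}}

```text
time_s: 7.52
tool_pos: [0.6092, 0.1441, 0.0432]
tool_rot: [-180.0, -0.1, 52.8]
force: [1.1, -0.0, -1.0]
grip_width: 0.0095
```

```bash
cat > arc.py <<'E'
import sys
from h import *
cx,cy=map(float,sys.argv[1:3])
o=env.get_obs(); d=o['tool_pos'][:2]-[cx,cy]
print(o['time_s'],'r',np.hypot(*d),'heading',np.degrees(np.arctan2(d[1],d[0])),'pos',o['tool_pos'],'rot',o['tool_rot'],'F',o['force'].round(1),'w',o['grip_width'])
E
python3 arc.py .5766 .0985
```

```text
7.5167 r 0.05600944146871473 heading 54.46417713875156 pos [0.60915335 0.14407781 0.04324149] rot [-1.79953426e+02 -1.46089440e-01  5.28430866e+01] F [ 1.1 -0.  -1. ] w 0.009523277979993486
```

>>> {"fn": "servo_tool", "kwargs": {
  "plan": [
    [0, [-0.02, 0.35, 0], [0, 0, 3.6]],
    [0, [-0.02, 0.35, 0], [0, 0, 3.6]],
    [0, [-0.02, 0.35, 0], [0, 0, 3.6]],
    [0, [-0.02, 0.35, 0], [0, 0, 3.6]],
    [0, [-0.02, 0.35, 0], [0, 0, 3.6]],
    [0, [-0.02, 0.35, 0], [0, 0, 3.6]],
    [0, [-0.02, 0.35, 0], [0, 0, 3.6]],
    [0, [-0.02, 0.35, 0], [0, 0, 3.6]],
    [0, [-0.02, 0.35, 0], [0, 0, 3.6]],
    [0, [-0.02, 0.35, 0], [0, 0, 3.6]],
    [0, [-0.02, 0.35, 0], [0, 0, 3.6]],
    [0, [-0.02, 0.35, 0], [0, 0, 3.6]],
    [0, [0, 0, 0], [0, 0, 0]]
  ]
}}

```text
time_s: 8.6
tool_pos: [0.629, 0.115, 0.0433]
tool_rot: [-179.5, -0.2, 9.4]
force: [0.7, -1.2, -1.8]
grip_width: 0.0098
```

```bash
python3 arc.py .5766 .0985
```

```text
8.6 r 0.054980993178951984 heading 17.464027759951662 pos [0.62904667 0.11500018 0.04325205] rot [-179.50224517   -0.18160773    9.4267253 ] F [ 0.7 -1.2 -1.8] w 0.009787604308577514
```

>>> {"fn": "servo_tool", "kwargs": {
  "plan": [
    [0, [-0.05, 0.4, 0], [0, 0, 1.5]],
    [0, [-0.05, 0.4, 0], [0, 0, 1.5]],
    [0, [0, 0, 0], [0, 0, 0]],
    [0.5, [0, 0, 0], [0, 0, 0]],
    [0.5, [0, 0, 0], [0, 0, 0]],
    [0.5, [0, 0, 0], [0, 0, 0]],
    [0.5, [0, 0, 0], [0, 0, 0]],
    [0.5, [0, 0, -2], [0, 0, 0]],
    [0.5, [0, 0, -3], [0, 0, 0]],
    [0.5, [0, 0, -3], [0, 0, 0]],
    [0.5, [0, 0, -3], [0, 0, 0]],
    [0.5, [0, 0, 0], [0, 0, 0]]
  ]
}}

```text
time_s: 9.6
tool_pos: [0.626, 0.1048, 0.1554]
tool_rot: [-179.6, 0.3, 6.7]
force: [1.8, 0.1, 0.5]
grip_width: 0.0432
```

```bash
python3 st.py .6 .25 .14 -3; python3 - <<'E'
from h import *
for i in range(1):
    t=cam('top'); c=cam('scene'); a=cv2.resize(c['image'][140:230,255:375],(800,600),interpolation=cv2.INTER_CUBIC)
    b=cv2.resize(t['image'][170:255,230:365],(800,504),interpolation=cv2.INTER_CUBIC)
    cv2.imwrite('pics/c7.png',cv2.resize(np.vstack([a,b]),None,fx=.54,fy=.54,interpolation=cv2.INTER_AREA))
E
```

```text
t 9.6 pos [0.626  0.1048 0.1554] rot [-179.6    0.3    6.7] F [1.8 0.1 0.5] w 0.0432
shift cm [ -0.88 -14.71   1.66] turn [-0.4  0.3  9.7]
```

View pics/c7.png

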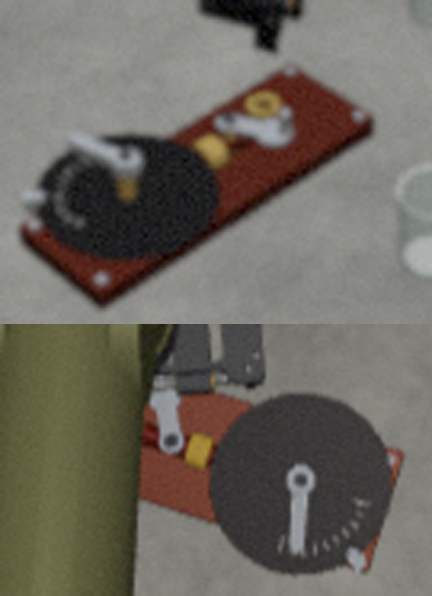

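The cover is now swung aside and the port ring and bore show clear at (264,103) in the scene view. Now the lever.

>>> {"fn": "servo_tool", "kwargs": {
  "plan": [
    [0.5, [-2.3, 1.75, 0.3], [0, 0, 1.7]],
    [0.5, [-2.3, 1.75, 0.5], [0, 0, 1.7]],
    [0.5, [-2.3, 1.75, 0.5], [0, 0, 1.7]],
    [0.5, [-2.3, 1.75, 0.5], [0, 0, 1.7]],
    [0.5, [-2.3, 1.75, 0.5], [0, 0, 1.7]],
    [0.5, [-2.3, 1.5, 0.5], [0, 0, 1.7]],
    [0.5, [0, 0, 0], [0, 0, 0]],
    [0.5, [0, 0, 0], [0, 0, 0]]
  ]
}}

```text
time_s: 10.37
tool_pos: [0.4748, -0.006, 0.1095]
tool_rot: [179.9, 1.9, -3.6]
force: [-0.1, 0.6, -0.2]
grip_width: 0.0439
```

```bash
python3 st.py .497 -.0188 .039 -3.6
```

```text
t 10.37 pos [ 0.4748 -0.006   0.1095] rot [179.9   1.9  -3.6] F [-0.1  0.6 -0.2] w 0.0439
shift cm [2.52 1.13 6.97] turn [0.1 1.9 0. ]
```

>>> {"fn": "servo_tool", "kwargs": {
  "plan": [
    [0.5, [1.2, 0.55, 0], [0, 1.9, 0]],
    [0.5, [1.0, 0.45, 0.5], [0, 0, 0]],
    [0.5, [0, 0, 0], [0, 0, 0]],
    [0.5, [0, 0, 0], [0, 0, 0]]
  ]
}}

```text
time_s: 10.7
tool_pos: [0.495, -0.0161, 0.1011]
tool_rot: [179.9, 0.2, -3.4]
force: [0.2, -0.3, -0.3]
grip_width: 0.0436
```

```bash
python3 st.py .497 -.0188 .039 -3.6
```

```text
t 10.7 pos [ 0.495  -0.0161  0.1011] rot [179.9   0.2  -3.4] F [ 0.2 -0.3 -0.3] w 0.0436
shift cm [0.24 0.25 6.21] turn [0.1 0.2 0.2]
```

>>> {"fn": "servo_tool", "kwargs": {
  "plan": [
    [0.5, [0.2, 0.2, 1.5], [0, 0, 0]],
    [0.5, [0, 0, 1.5], [0, 0, 0]],
    [0.5, [0, 0, 1.5], [0, 0, 0]],
    [0.5, [0, 0, 1], [0, 0, 0]],
    [0.5, [0, 0, 0.2], [0, 0, 0]],
    [0.5, [0, 0, 0], [0, 0, 0]]
  ]
}}

```text
time_s: 11.2
tool_pos: [0.4974, -0.015, 0.0414]
tool_rot: [179.7, 0.3, -3.1]
force: [0.5, -0.4, 0.3]
grip_width: 0.0433
```

```bash
python3 st.py .497 -.0188 .039 -3.6
```

```text
t 11.2 pos [ 0.4974 -0.015   0.0414] rot [179.7   0.3  -3.1] F [ 0.5 -0.4  0.3] w 0.0433
shift cm [-0.02  0.38  0.24] turn [0.3 0.3 0.5]
```

>>> {"fn": "servo_tool", "kwargs": {
  "plan": [
    [0.5, [0, 0.35, 0.2], [0, 0, 0.5]],
    [0.5, [0, 0, 0], [0, 0, 0]],
    [0, [0, 0, 0], [0, 0, 0]],
    [0, [0, 0, 0], [0, 0, 0]],
    [0, [0, 0, 0], [0, 0, 0]],
    [0, [0, 0, 0], [0, 0, 0]],
    [0, [0, 0, 0], [0, 0, 0]],
    [0, [0, 0, 0], [0, 0, 0]]
  ],
  "force": 20
}}

```text
time_s: 11.87
tool_pos: [0.4992, -0.0193, 0.0421]
tool_rot: [179.8, 0.1, -3.6]
force: [-0.7, -2.1, -2.5]
grip_width: 0.014
```

```bash
python3 arc.py .5419 -.0216
```

```text
11.8667 r 0.04276550436823406 heading 176.88483283642805 pos [ 0.49919769 -0.01927599  0.04212152] rot [ 1.79761880e+02  7.59669338e-02 -3.62475796e+00] F [-0.7 -2.1 -2.5] w 0.014009409460073362
```

>>> {"fn": "servo_tool", "kwargs": {
  "plan": [
    [0, [0.01, 0.22, 0], [0, 0, -3]],
    [0, [0.01, 0.22, 0], [0, 0, -3]],
    [0, [0.01, 0.22, 0], [0, 0, -3]],
    [0, [0.01, 0.22, 0], [0, 0, -3]],
    [0, [0.01, 0.22, 0], [0, 0, -3]],
    [0, [0.01, 0.22, 0], [0, 0, -3]],
    [0, [0, 0, 0], [0, 0, 0]]
  ]
}}

```text
time_s: 12.45
tool_pos: [0.5005, -0.032, 0.0421]
tool_rot: [180.0, 0.1, 14.9]
force: [-0.2, -1.1, -1.3]
grip_width: 0.0137
```

```bash
python3 arc.py .5419 -.0216
```

```text
12.45 r 0.04266788205351005 heading -165.9016566249115 pos [ 0.50051731 -0.03199334  0.04209471] rot [1.79972094e+02 9.25293149e-02 1.49022686e+01] F [-0.2 -1.1 -1.3] w 0.013697821355550498
```

>>> {"fn": "servo_tool", "kwargs": {
  "plan": [
    [0, [0.01, 0.23, 0], [0, 0, -3]],
    [0, [0.01, 0.23, 0], [0, 0, -3]],
    [0, [0.01, 0.23, 0], [0, 0, -3]],
    [0, [0.01, 0.23, 0], [0, 0, -3]],
    [0, [0.01, 0.23, 0], [0, 0, -3]],
    [0, [0.01, 0.23, 0], [0, 0, -3]],
    [0, [0.01, 0.2, 0], [0, 0, -2.5]],
    [0, [0, 0, 0], [0, 0, 0]],
    [0, [0, 0, 0], [0, 0, 0]]
  ]
}}

```text
time_s: 13.2
tool_pos: [0.5066, -0.045, 0.0421]
tool_rot: [-179.8, 0.1, 35.3]
force: [-0.9, -1.1, 1.0]
grip_width: 0.0139
```

```bash
python3 arc.py .5419 -.0216
```

```text
13.2 r 0.042342867871236964 heading -146.37924132069776 pos [ 0.50664022 -0.04504496  0.04209237] rot [-1.79799277e+02  9.95173478e-02  3.53360054e+01] F [-0.9 -1.1  1. ] w 0.013901560072303549
```

>>> {"fn": "servo_tool", "kwargs": {
  "plan": [
    [0.5, [0, 0, 0], [0, 0, 0]],
    [0.5, [0, 0, 0], [0, 0, 0]],
    [0.5, [0, 0, 0], [0, 0, 0]],
    [0.5, [0, 0, 0], [0, 0, 0]],
    [0.5, [0, 0, -2], [0, 0, 0]],
    [0.5, [0, 0, -3], [0, 0, 0]],
    [0.5, [0, 0, -3], [0, 0, 0]],
    [0.5, [0, 0, -3], [0, 0, 0]],
    [0.5, [0.9, -3.3, 0], [0, 0, 0]],
    [0.5, [0.9, -3.3, 0], [0, 0, 0]],
    [0.5, [0.9, -3.3, 0], [0, 0, 0]],
    [0.5, [0.9, -3.3, 0], [0, 0, 0]],
    [0.5, [0.9, -3.3, 0], [0, 0, 0]],
    [0.5, [0.9, -3.3, 0], [0, 0, 0]],
    [0.5, [0.9, -3.3, 0], [0, 0, 0]],
    [0.5, [0.9, -3.3, 0], [0, 0, 0]],
    [0.5, [0.9, -3.3, 0], [0, 0, 0]],
    [0.5, [0.9, -3.3, 0], [0, 0, 0]],
    [0.5, [0, 0, 0], [0, 0, 0]]
  ]
}}

```text
time_s: 14.78
tool_pos: [0.3884, 0.2916, 0.1612]
tool_rot: [-179.6, -0.4, 34.2]
force: [0.4, 0.4, 0.8]
grip_width: 0.0434
```

```bash
python3 - <<'E'
from h import *
o=env.get_obs();print(o['time_s'],o['tool_pos'])
I={}
for n in('top','scene'): I[n]=np.mean([cam(n)['image'].astype(float) for _ in range(20)],0); np.save(n+'.npy',I[n])
a=cv2.resize(I['top'][190:255,275:365],(792,572),interpolation=cv2.INTER_CUBIC)
cv2.imwrite('pics/c8.png',a.clip(0,255))
a=cv2.resize(I['scene'][160:222,258:344],None,fx=9,fy=9,interpolation=cv2.INTER_CUBIC); cv2.imwrite('pics/c9.png',a.clip(0,255))
E
```

```text
14.7833 [0.38841288 0.29159705 0.16118694][ WARN:0@23.140] global loadsave.cpp:1063 imwrite_ Unsupported depth image for selected encoder is fallbacked to CV_8U.
```

View pics/c8.png

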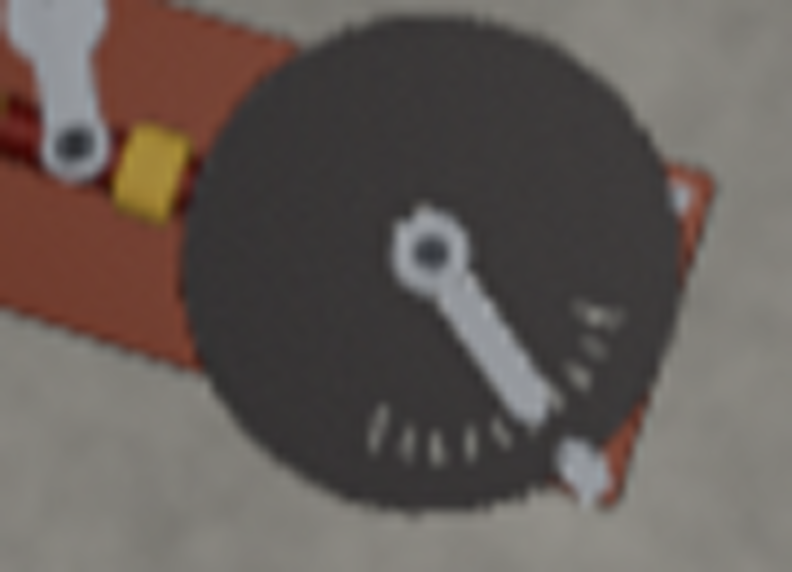

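View pics/c9.png

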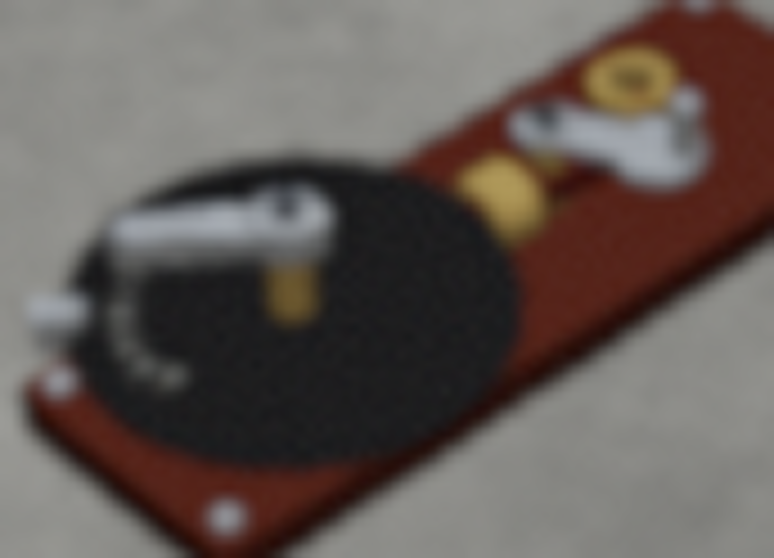

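c8 shows the lever from (430,250) to (535,415), pointing just short of the index tab at (583,470). c9 shows the port ring clear at (630,80) and the lever tip at (115,235). I'll measure the remaining angle with polar sampling on the averaged pictures.

```bash
cat > ang.py <<'E'
from h import *
def run(img,c,ax):
    g=img.min(2).astype(np.float32); th=np.radians(np.arange(190,245,.25))
    def prof(r,z):
        P=np.c_[ax[0]+r*np.cos(th),ax[1]+r*np.sin(th),np.full(len(th),z)]
        q=proj(c,P).astype(np.float32); return cv2.remap(g,q[:,:1].copy(),q[:,1:].copy(),cv2.INTER_CUBIC)[:,0]
    out=[]
    for z,rs,half in((.094,np.arange(.020,.0561,.004),8),(.059,np.arange(.074,.0961,.002),8)):
        C=[]
        for r in rs:
            p=prof(r,z); b=np.median(p) if z>.06 else 135
            w=np.clip(p-b-15,0,None); k=np.argmax(np.where(abs(np.degrees(th)-217)<12,w,0)); s=abs(th-th[k])*r<.011; w=w*s
            if w.sum()<=0: continue
            a=(w*th).sum()/w.sum(); C.append((r,np.degrees(a),w.max(),w.sum()*r))
        C=np.array(C); xy=np.c_[ax[0]+C[:,0]*np.cos(np.radians(C[:,1])),ax[1]+C[:,0]*np.sin(np.radians(C[:,1]))]
        out.append((C,xy))
    return out
if __name__=='__main__':
    c=cam('top'); img=np.load('top.npy')
    for ax in((.5419,-.0216),):
        L,I=run(img,c,ax)
        print('lever\n',L[0].round(2),'\nindex\n',I[0].round(2))
        A=L[1]; m=A.mean(0); v=np.linalg.svd(A-m)[2][0]; v*=np.sign(-v[0]); n=np.array([-v[1],v[0]])
        h=np.degrees(np.arctan2(v[1],v[0]))%360
        print('line heading',h,'axis offset mm',1e3*(np.array(ax)-m)@n,'index offsets mm',(1e3*(I[1]-m)@n).round(2), 'wmean', 1e3*np.average((I[1]-m)@n,weights=I[0][:,3]))
E
python3 ang.py
```

```text
lever
 [[2.0000e-02 2.2502e+02 3.6000e+00 8.2000e-01]
 [3.0000e-02 2.1341e+02 1.4390e+01 3.0630e+01]
 [3.0000e-02 2.1378e+02 4.6330e+01 1.2327e+02]
 [4.0000e-02 2.1466e+02 6.8870e+01 1.8775e+02]
 [4.0000e-02 2.1417e+02 7.7850e+01 2.2498e+02]
 [4.0000e-02 2.1507e+02 8.2000e+01 2.4237e+02]
 [5.0000e-02 2.1451e+02 8.0060e+01 2.3564e+02]
 [5.0000e-02 2.1431e+02 8.0120e+01 2.3700e+02]
 [6.0000e-02 2.1528e+02 7.7060e+01 2.2806e+02]] 
index
 [[8.0000e-02 2.1635e+02 2.6000e+00 1.4200e+00]
 [8.0000e-02 2.1439e+02 8.9200e+00 4.3100e+00]
 [9.0000e-02 2.1471e+02 2.5400e+00 1.4000e+00]
 [9.0000e-02 2.1878e+02 2.2500e+00 7.0000e-01]
 [9.0000e-02 2.1895e+02 6.4100e+00 3.0300e+00]
 [9.0000e-02 2.1678e+02 2.1800e+00 1.4400e+00]
 [9.0000e-02 2.1422e+02 3.6100e+00 1.3500e+00]]
line heading 211.47370900140194 axis offset mm -2.591971803141422 index offsets mm [4.37 1.68 2.27 8.6  9.12 5.92 1.91] wmean 4.4929910398275
```

```bash
sed -i 's/b=np.median(p) if z>.06 else 135/b=np.percentile(p,20) if z>.06 else 100/; s/p-b-15/p-b-10/' ang.py && python3 ang.py && python3 - <<'E'
from ang import *
c=cam('top'); g=np.load('top.npy').min(2).round().astype(int); q=proj(c,[.474,-.0728,.059])[0]; print(q)
print(g[236:252,334:350])
E
```

```text
lever
 [[2.0000e-02 2.1231e+02 4.3720e+01 1.1480e+02]
 [2.0000e-02 2.1546e+02 8.4000e+01 2.2989e+02]
 [3.0000e-02 2.1377e+02 8.5870e+01 2.7527e+02]
 [3.0000e-02 2.1389e+02 8.6220e+01 2.6568e+02]
 [4.0000e-02 2.1490e+02 9.2380e+01 2.7270e+02]
 [4.0000e-02 2.1410e+02 8.7060e+01 2.5950e+02]
 [4.0000e-02 2.1517e+02 8.9310e+01 2.6920e+02]
 [5.0000e-02 2.1457e+02 8.8070e+01 2.6619e+02]
 [5.0000e-02 2.1426e+02 8.7000e+01 2.6171e+02]
 [6.0000e-02 2.1535e+02 8.8910e+01 2.7257e+02]] 
index
 [[8.0000e-02 2.1725e+02 1.5090e+01 9.2400e+00]
 [8.0000e-02 2.1723e+02 3.2280e+01 3.6420e+01]
 [8.0000e-02 2.1709e+02 3.9060e+01 6.4660e+01]
 [8.0000e-02 2.1649e+02 4.2600e+01 8.8270e+01]
 [8.0000e-02 2.1624e+02 4.8920e+01 9.8710e+01]
 [9.0000e-02 2.1672e+02 4.2540e+01 1.0516e+02]
 [9.0000e-02 2.1739e+02 4.2250e+01 1.0952e+02]
 [9.0000e-02 2.1712e+02 4.6410e+01 1.0291e+02]
 [9.0000e-02 2.1658e+02 4.2180e+01 9.7640e+01]
 [9.0000e-02 2.1381e+02 4.3610e+01 1.2124e+02]
 [1.0000e-01 2.1109e+02 3.6510e+01 8.8850e+01]]
line heading 215.72908244140777 axis offset mm 0.8047185299882063 index offsets mm [ 2.82  2.85 
[... 480 characters left out ...]
  92  62  55  59 126 131 131]
 [ 55  55  54  59 104 138 149 148 137 134  71  56  84 127 131 131]
 [ 55  55  53  55  91 153 151 149 148 147  79  51  99 128 130 130]
 [ 54  56  54  48  61 128 149 149 150 147 101  56 116 130 129 132]
 [ 57  83  74  84  79  76 127 148 147 134  90  61 125 130 129 131]
 [ 79 121 119 123 121 106 108 152 133  88  58  86 128 131 130 131]
 [118 134 136 136 136 132 124 146 122  86  86 118 131 130 130 129]
 [134 135 136 137 137 135 132 134 130 120 123 131 131 130 129 127]
 [133 133 135 136 137 136 134 132 133 133 134 134 132 131 129 127]
 [132 132 135 135 136 135 133 133 133 134 135 134 133 132 130 126]
 [132 132 133 135 134 134 132 132 133 134 134 135 134 132 130 128]]
```

```bash
cat > ren.py <<'E'
from h import *
from scipy.optimize import least_squares
c=cam('top'); g=np.load('top.npy').min(2)
x0,y0,W,H,S=300,195,50,55,8
def poly(P,v,im): cv2.fillPoly(im,[np.round(((proj(c,P)-[x0,y0]+.5)*S-.5)*16).astype(np.int32)],v,cv2.LINE_AA,4)
t=np.radians(np.arange(0,360,5)); circ=lambda ax,r,z:np.c_[ax[0]+r*np.cos(t),ax[1]+r*np.sin(t),np.full(72,z)]
def render(p):
    ax=p[:2]; u=np.array([np.cos(p[2]),np.sin(p[2])]); n=np.array([-u[1],u[0]])
    im=np.full((H*S,W*S),55.,np.float32)
    q=[(0,.007),(.058,.007),(.065,0),(.058,-.007),(0,-.007)]
    for z in(.080,.087,.094): poly([[*(ax+a*u+b*n),z] for a,b in q],p[3],im)
    for z in(.094,.101): poly(circ(ax,.013,z),p[3],im)
    poly(circ(ax,p[5],.101),p[4],im)
    return cv2.resize(cv2.GaussianBlur(im,(0,0),abs(p[6])*S),(W,H),interpolation=cv2.INTER_AREA)
yy,xx=np.mgrid[y0:y0+H,x0:x0+W]
def fit(mask_r=.054):
    P=np.c_[xx.ravel(),yy.ravel()].astype(float)
    w=np.array([at_z(c,q,.094)[:2] for q in P]).reshape(H,W,2)-[.5419,-.0216]; r=np.hypot(w[...,0],w[...,1])
    m=r<mask_r
    f=lambda p:((render(p)-g[y0:y0+H,x0:x0+W])[m])
    return least_squares(f,[.5419,-.0216,np.radians(215),145,60,.005,.6],diff_step=[2e-3,2e-2,2e-3,.02,.05,.1,.1],x_scale=[.001,.001,.02,10,10,.002,.2])
if __name__=='__main__':
    for mr in(.046,.050,.054):
        s=fit(mr); print(mr,s.x.round(4),'lever heading',np.degrees(s.x[2])%360,'rms',np.sqrt(np.mean(s.fun**2)))
    # dial edge
    E=[];gr=g.astype(np.float32)
    for a in np.radians(np.arange(0,360,3)):
        rr=np.arange(.078,.092,.0002); P=np.c_[.5419+rr*np.cos(a),-.0216+rr*np.sin(a),np.full(len(rr),.051)]; q=proj(c,P).astype(np.float32)
        v=cv2.remap(gr,q[:,:1].copy(),q[:,1:].copy(),cv2.INTER_LINEAR)[:,0]
        if v[-1]>105 and v[0]<65:
            k=np.argmax(v>(v[0]+v[-1])/2); E.append(P[k,:2])
    E=np.array(E); s=least_squares(lambda p:np.hypot(*(E-p[:2]).T)-p[2],[.5419,-.0216,.085],loss='soft_l1',f_scale=.001); print('dial',s.x,len(E))
    from ang import run
    s=fit(.05).x
    L,I=run(np.load('top.npy'),c,s[:2]); k=(I[0][:,0]>.0755)&(I[0][:,0]<.089); print('index',np.average(I[0][k,1],weights=I[0][k,3]),'lever polar',L[0][2:,1].mean())
E
python3 ren.py
```

```text
0.046 [ 5.41800e-01 -2.08000e-02  3.76550e+00  1.47036e+02  6.71146e+01
  5.60000e-03  4.36700e-01] lever heading 215.7465122553826 rms 3.846077240832799
0.05 [ 5.417000e-01 -2.090000e-02  3.763500e+00  1.477013e+02  6.401440e+01
  5.500000e-03  4.118000e-01] lever heading 215.63547575795786 rms 3.6717759119176483
0.054 [ 5.418000e-01 -2.090000e-02  3.765000e+00  1.475668e+02  6.432310e+01
  5.500000e-03  4.023000e-01] lever heading 215.72110609114162 rms 3.956654106625341
dial [ 0.54106866 -0.02161161  0.08456066] 82
index 217.20204849260875 lever polar 215.50131323216573
```

Best fits give the lever at 215.7° and the index at 217.2°, so about 1.5° remains. I'll regrip and correct.

```bash
python3 st.py .5069 -.0455 .12 35.7
```

```text
t 16.98 pos [0.3923 0.2842 0.1613] rot [-179.8   -0.3   33.7] F [ 0.3 -0.2  0.9] w 0.0434
shift cm [-8.77 33.81  3.97] turn [-0.2 -0.3 -2. ]
```

>>> {"fn": "servo_tool", "kwargs": {
  "plan": [
    [0.5, [-0.8, 3.1, 0], [0, 0, 0]],
    [0.5, [-0.8, 3.1, 0], [0, 0, 0]],
    [0.5, [-0.8, 3.1, 0.3], [0, 0, 0]],
    [0.5, [-0.8, 3.1, 0.3], [0, 0, 0]],
    [0.5, [-0.8, 3.1, 0.3], [0, 0, 0]],
    [0.5, [-0.8, 3.1, 0.3], [0, 0, 0]],
    [0.5, [-0.8, 3.1, 0.3], [0, 0, 0]],
    [0.5, [-0.8, 3.1, 0.3], [0, 0, 0]],
    [0.5, [-0.8, 3.1, 0.3], [0, 0, -1]],
    [0.5, [-0.8, 3.1, 0.3], [0, 0, -1]],
    [0.5, [0, 0, 0], [0, 0, 0]],
    [0.5, [0, 0, 0], [0, 0, 0]]
  ]
}}

```text
time_s: 17.98
tool_pos: [0.5045, -0.0288, 0.1359]
tool_rot: [-179.9, -0.7, 36.2]
force: [-1.3, 0.3, 0.2]
grip_width: 0.0435
```

```bash
python3 st.py .5069 -.0457 .110 35.7
```

```text
t 17.98 pos [ 0.5045 -0.0288  0.1359] rot [-179.9   -0.7   36.2] F [-1.3  0.3  0.2] w 0.0435
shift cm [-0.83  1.51  2.58] turn [-0.1 -0.7  0.5]
```

>>> {"fn": "servo_tool", "kwargs": {
  "plan": [
    [0.5, [-0.4, 0.75, 0.5], [0, -0.7, 0.5]],
    [0.5, [-0.4, 0.7, 1], [0, 0, 0]],
    [0.5, [0, 0, 1], [0, 0, 0]],
    [0.5, [0, 0, 0], [0, 0, 0]],
    [0.5, [0, 0, 0], [0, 0, 0]]
  ]
}}

```text
time_s: 18.4
tool_pos: [0.5065, -0.0434, 0.109]
tool_rot: [-179.9, 0.1, 35.8]
force: [-0.6, 0.1, -0.2]
grip_width: 0.0433
```

```bash
python3 st.py .5069 -.0457 .042 35.7
```

```text
t 18.4 pos [ 0.5065 -0.0434  0.109 ] rot [-1.799e+02  1.000e-01  3.580e+01] F [-0.6  0.1 -0.2] w 0.0433
shift cm [-0.1   0.22  6.7 ] turn [-0.1  0.1  0.1]
```

>>> {"fn": "servo_tool", "kwargs": {
  "plan": [
    [0.5, [-0.1, 0.2, 1.5], [0, 0, 0]],
    [0.5, [0, 0, 1.7], [0, 0, 0]],
    [0.5, [0, 0, 1.7], [0, 0, 0]],
    [0.5, [0, 0, 1.3], [0, 0, 0]],
    [0.5, [0, 0, 0.2], [0, 0, 0]],
    [0.5, [0, 0, 0], [0, 0, 0]]
  ]
}}

```text
time_s: 18.9
tool_pos: [0.5083, -0.0386, 0.0441]
tool_rot: [-179.8, -0.1, 36.3]
force: [0.7, -0.0, 1.5]
grip_width: 0.0435
```

```bash
python3 st.py .5069 -.0457 .042 35.7
```

```text
t 18.9 pos [ 0.5083 -0.0386  0.0441] rot [-1.798e+02 -1.000e-01  3.630e+01] F [ 0.7 -0.   1.5] w 0.0435
shift cm [-0.54  0.49  0.21] turn [-0.2 -0.1  0.6]
```

>>> {"fn": "servo_tool", "kwargs": {
  "plan": [
    [0.5, [-0.4, 0.45, 0.2], [0, 0, 0.6]],
    [0.5, [0, 0, 0], [0, 0, 0]],
    [0.5, [0, 0, 0], [0, 0, 0]]
  ]
}}

```text
time_s: 19.15
tool_pos: [0.509, -0.0437, 0.0438]
tool_rot: [-179.8, -0.3, 35.8]
force: [0.3, 0.1, 0.4]
grip_width: 0.0435
```

```bash
python3 st.py .5069 -.0457 .042 35.7
```

```text
t 19.15 pos [ 0.509  -0.0437  0.0438] rot [-179.8   -0.3   35.8] F [0.3 0.1 0.4] w 0.0435
shift cm [-0.29  0.05  0.18] turn [-0.2 -0.3  0.1]
```

Perpendicular offset is 0.5 mm, so I'll close.

>>> {"fn": "servo_tool", "kwargs": {
  "plan": [
    [0, [0, 0, 0], [0, 0, 0]],
    [0, [0, 0, 0], [0, 0, 0]],
    [0, [0, 0, 0], [0, 0, 0]],
    [0, [0, 0, 0], [0, 0, 0]],
    [0, [0, 0, 0], [0, 0, 0]],
    [0, [0, 0, 0], [0, 0, 0]]
  ],
  "force": 20
}}

```text
time_s: 19.65
tool_pos: [0.5102, -0.043, 0.0462]
tool_rot: [-179.8, -0.5, 35.8]
force: [-2.6, 2.9, 1.8]
grip_width: 0.014
```

```bash
python3 arc.py .5418 -.0208
```

```text
19.65 r 0.03861831538612415 heading -144.87477949913725 pos [ 0.51021421 -0.04301964  0.04617153] rot [-179.81789553   -0.47189255   35.78536678] F [-2.6  2.9  1.8] w 0.013956320378864271
```

>>> {"fn": "servo_tool", "kwargs": {
  "plan": [
    [0, [0, 0.06, 0], [0, 0, -0.8]],
    [0, [0, 0.05, 0], [0, 0, -0.7]],
    [0, [0, 0, 0], [0, 0, 0]],
    [0, [0, 0, 0], [0, 0, 0]]
  ]
}}

```text
time_s: 19.98
tool_pos: [0.5106, -0.0435, 0.0461]
tool_rot: [-179.8, -0.5, 37.4]
force: [-0.4, 0.6, 1.5]
grip_width: 0.0136
```

```bash
python3 arc.py .5418 -.0208
```

```text
19.9833 r 0.038607994877645324 heading -144.0177581753177 pos [ 0.51055844 -0.04348353  0.04614662] rot [-179.76601122   -0.47430163   37.40495638] F [-0.4  0.6  1.5] w 0.013613394894858504
```

Yaw is 37.4°. Release, lift and move clear, then measure again.

>>> {"fn": "servo_tool", "kwargs": {
  "plan": [
    [0.5, [0, 0, 0], [0, 0, 0]],
    [0.5, [0, 0, 0], [0, 0, 0]],
    [0.5, [0, 0, 0], [0, 0, 0]],
    [0.5, [0, 0, 0], [0, 0, 0]],
    [0.5, [0, 0, -2], [0, 0, 0]],
    [0.5, [0, 0, -3], [0, 0, 0]],
    [0.5, [0, 0, -3], [0, 0, 0]],
    [0.5, [0, 0, -3], [0, 0, 0]],
    [0.5, [0.9, -3.3, 0], [0, 0, 0]],
    [0.5, [0.9, -3.3, 0], [0, 0, 0]],
    [0.5, [0.9, -3.3, 0], [0, 0, 0]],
    [0.5, [0.9, -3.3, 0], [0, 0, 0]],
    [0.5, [0.9, -3.3, 0], [0, 0, 0]],
    [0.5, [0.9, -3.3, 0], [0, 0, 0]],
    [0.5, [0.9, -3.3, 0], [0, 0, 0]],
    [0.5, [0.9, -3.3, 0], [0, 0, 0]],
    [0.5, [0.9, -3.3, 0], [0, 0, 0]],
    [0.5, [0.9, -3.3, 0], [0, 0, 0]],
    [0.5, [0, 0, 0], [0, 0, 0]]
  ]
}}

```text
time_s: 21.57
tool_pos: [0.3804, 0.2816, 0.1636]
tool_rot: [179.9, -1.0, 36.7]
force: [0.0, 0.7, 0.2]
grip_width: 0.0436
```

```bash
python3 - <<'E'
from h import *
for n in('top','scene'): np.save(n+'.npy',np.mean([cam(n)['image'].astype(float) for _ in range(20)],0))
t,s=np.load('top.npy'),np.load('scene.npy')
a=cv2.resize(t[190:255,275:365],(450,325),interpolation=cv2.INTER_CUBIC)
b=cv2.resize(s[100:240,200:410],(450,275),interpolation=cv2.INTER_CUBIC)
cv2.imwrite('pics/c10.png',np.vstack([a,b]).clip(0,255).astype(np.uint8))
E
python3 ren.py
```

```text
0.046 [ 5.41700e-01 -2.08000e-02  3.79550e+00  1.47078e+02  6.41391e+01
  5.50000e-03  3.97900e-01] lever heading 217.46814617014752 rms 3.4225735807243685
0.05 [ 5.417000e-01 -2.080000e-02  3.794000e+00  1.479319e+02  6.368210e+01
  5.500000e-03  4.345000e-01] lever heading 217.37976146740155 rms 3.3911318535362844
0.054 [ 5.417000e-01 -2.080000e-02  3.793200e+00  1.477384e+02  6.374650e+01
  5.500000e-03  4.247000e-01] lever heading 217.3319593382039 rms 3.695006266532869
dial [ 0.54105957 -0.02161697  0.0845497 ] 82
index 217.264130905468 lever polar 217.3114772641053
```

View pics/c10.png

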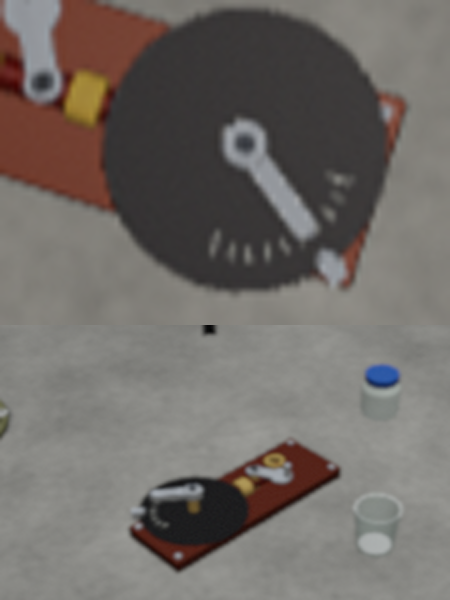

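The picture shows the lever at (245,143)→(312,235) aimed at the index (330,265). The port ring at (275,460) is clear of the cover, and the jar and beaker are standing. The lever fits at 217.4° and the index at 217.3°, so I'm handing in.

```bash
python3 -c "
from cell import env
print(env.get_obs()['time_s']); print(env.sign_off())"
```

```text
23.6167
the job is handed in; nothing more can be done
None
```

The cover was swung aside first, then the lever was turned to the index tab, and the job was handed in at 23.6 s.

- **Cover:** I gripped its post and swung it about 1.1 rad clockwise about its pivot screw, away from the robot. The last pictures show the port ring and bore clear of it.
- **Lever:** I gripped the bar, turned it, measured, then regripped for a 1.5° correction. The last top-view fit put the lever at 217.4° and the index at 217.3°, good to about half a degree.
- **Bystanders:** The jar and beaker are standing in the last picture. The bottle was outside that crop, so I didn't check it at the end, but the arm never went near it. Reported forces between moves stayed within a few newtons, and the gripper was clear of everything at hand-in.

**Failed and disagreeing checks:**
- My first push at the cover missed the post and moved nothing.
- The reported tool height disagreed with the pictures: the fingertips were about 30 mm higher than reported. I allowed for this from then on, and grip widths of about 10 mm on the post and 14 mm on the lever fitted that correction.
- An early rough measurement of the lever's remaining error read 2.3°. I went with the later fit of 1.5°, and the final measurement agreed with it.

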